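# Set out a bead order on the packing mat

### The arm

A 7-joint arm with a two-finger parallel gripper is mounted at the origin on a cart in front of the work surface, level with it; the furniture and walls round the work are solid. World frame = base frame: x ahead of the robot, y to its left, z up, the work surface at z = 0. Lengths are in mm, angles in rad, forces in N, time in s.
With the tool pointing down it reaches from about 425 to 1025 mm from the base axis. Payload 3.6 kg.
Tool frame: the origin (TCP) lies at the very end of the fingers, on their centre line; the grasp point (between the pads) lies 19 mm behind it; z points along the fingers, y is the line along which they close (so a half turn about z gives the same grasp; the last joint's range is limited). The gripper opens to 85 mm and grips with 20 to 120 N. Pads are 22 mm wide; open, the fingers measure 114 mm over their backs; the gripper's body (76 mm by 85 mm) begins 54 mm behind the grasp point. The pads swing forward as they close: fully open they stand 13 mm farther back than shut.
Start: joints at [-1.407, 0.591, 0.048, 1.609, -0.033, 0.943, -0.034], TCP at [184.837, 701.046, 231.302] pointing down, gripper open.
Joint ranges: [-2.69, 2.69], [-0.47, 2.24], [-1.27, 1.36], [0.19, 2.51], [-1.53, 4.68], [0.08, 2.07], [-3.09, 3.09]. Speed limits (rad/s): [2.57, 2.57, 3.14, 3.14, 3.14, 3.14, 3.14].

### API

Orientations are given as a unit quaternion [w, x, y, z].
In Python, from station import * gives the robot as it stands. The module is installed in compiled form; this text tells all that it offers.
- The arm moves only by the tool move_arm, never from a script. Its argument "steps" is a list of rows, each a list of 3 entries, a list of its own where there are three numbers: the shift along the tool's x, y, z in mm, then the turn, a rotation vector about the tool's x, y, z in degrees, then the closure, from 0 (fully open) to 1 (shut). A call has 1 to 12 rows; each row shifts and turns the commanded pose from where the row before left it, along the tool's axes as they then stand; what a row does not reach is not made up. A row lasts 1/10 s, in which the tool goes at most 50 mm and 8.59 degrees, less where a joint would pass 70% of its speed; a pose out of reach is approached as far as the arm can. A call is refused whole if a number of a shift passes 50 or a number of a turn 8.59, either way. A call with a gripper value outside its range is refused whole. The fingers move at their own pace and stop on an object; "newtons" is the grip in N (left out, the last holds). Time passes only in rows, so rows that do not move let the fingers close. It gives the time, the measured TCP pose, the force, the opening and the grip force at its end, in the units of the state.
- state(): the state, without advancing time (a new reading comes with each control period).
- get_image(name): name is "side" or "top"; returns the picture (384x512x3 uint8, blue, green, red); there is no depth.
- get_calibration(name): a dict with "intrinsics" (3x3 intrinsics, pixels), "xyz" and "orientation" of the camera in the world. Camera axes: x right, y up, looking along -z (the intrinsics and any distortion apply to the point x, -y, -z); pixel columns grow to the right and rows downward; lengths in mm; the calibration is good to about 2 mm. A picture is of the moment at which its call begins. get_calibration takes no time and is no camera call.
- hand_in(): hands the job in; it is judged then, once.
The state is a dict: "time_s": time; "joint_pos": joint angles; "joint_velocities": joint speeds; "effort": joint torques, N m; "eef_pos": TCP position; "tcp_rot": TCP orientation; "force": force on the tool from outside, world axes, zero at the start; "wrist_torque": the same for the moment, N m; "opening": opening from 0.0 (shut) to 1.0 (fully open); "grip_force": force on a finger pad.
Only numpy, scipy, OpenCV 4.12 (cv2) and the standard library are available. Lean on these libraries where they do the work, as an engineer would, in place of code of your own. Each camera call takes 0.05 s, during which the arm holds its last target. There are 200 camera calls.

### The job

Set out the next order on the dark packing mat. Stand the bead jar midway between the red bin and the blue bin; lay the kraft tag pack in front of the red bin and the red marker in front of the blue bin, each centred on its bin, lengthwise along the bin's front lip and with a clear gap of 5 cm to the lip; and lay the black tape roll flat on top of the tag pack, in its middle. Leave the two bins, the brown roll, the green roll and the scissors where they are.

Things in the scene. Friction and masses are not known exactly. Their poses are not given: they have to be found in the camera images.
- jar: Clear screw jar of coloured beads with a cream-white lid, standing upright on the left bench (not the jar far off on the back bench). 57 mm across, 75 mm high; grip the body, 56 mm across, solid up to 62 mm height. Origin: centre of its underside, z up the jar. 0.11 kg give or take 25 percent.
- tags: Flat brown pack of kraft tags on the left bench, 92 (its x) by 51 (its y) by 28 mm high. Origin: centre of its underside, z up. About 0.11 kg. Grip it across its 51 mm width.
- tape: Small black tape roll lying flat on the left bench, 60 mm across, 18 mm high; solid to grip across its rim. Origin: centre of its underside, z up. 0.05 kg.
- marker: Red marker pen lying flat on the left bench, 130 mm long (along its y), 15 mm wide, 17 mm high. Origin: centre of its underside, z up. It has a flat underside and does not roll. 0.02 kg. Grip it across its barrel at the middle.
- bin_red: Red picking bin with cream parts in it, on the mat, loose, 0.5 kg; the left or right one of the pair. 111 (its x) by 88 (its y) by 52 mm high; low open front on its -x side, tall back on +x. Origin: centre of its underside; front edge of the lip at x = -56 mm in its frame. With a 50 mm gap the middle of the tag pack lies 132 mm in front of the origin (x = -132 mm).
- bin_blue: Blue picking bin with tan parts in it, on the mat, loose, same shape, size and frame as the red one. A gap of 50 mm to its lip puts the centre of the 15 mm wide marker about 113 mm from the bin's origin.
- mat: Dark slate rubber mat fixed to the right bench (top z = 0; the left bench is 4 mm higher), 280 (its x) by 390 (its y) by 3 mm thick, its -x long side towards the robot, turned up to 0.2 rad. Origin: centre of its underside. The bins stand at x = +60 mm, y = +-120 mm in its frame, each turned up to 0.12 rad more, so the middle between them is x = +60 mm, y = 0.
- brown_roll: Bystander: brown tape roll lying flat behind the mat, 112 mm across, 48 mm high. Origin: centre of its underside. Must stay where it is.
- green_roll: Bystander: bright green tape roll lying flat behind the mat, 104 mm across, 24 mm high. Origin: centre of its underside. Must stay where it is.
- scissors: Bystander: scissors with red handles lying to the right of the mat, 87 by 199 (its y) by 9 mm. Origin: centre of its underside. Must stay where they are.

How it is judged:
By the outcome, as a careful person would: the job done as asked, in the order asked, and still so for the second after the job is handed in, with the robot touching nothing.
It also fails if it takes over 112 s, if anything falls off the work surface, if the arm or the gripper's body presses on something with over 40 N, if the wrist force passes 120 N, or if a joint passes its speed limit or range.

## Working session

There is one attempt and no reset: what is moved stays moved. The work goes in short steps, Python scripts to look and compute and a tool call to move; the robot and the scene stay as the last step left them, time stands still between calls to the robot, and variables do not carry over. Pictures are saved under pics/ and viewed, at most 14 in all, crops included, and the job is handed in when it is done.

Besides the shell and the picture viewer there is one more tool, called by a JSON object that holds its "op" and its "data", one argument or row to a line. move_arm: Moves the arm, as the interface text tells. Its arguments: {"type":"object","properties":{"steps":{"type":"array"},"newtons":{"type":"number"}},"required":["steps"]}

```bash
mkdir -p pics; python3 - <<'E'
from station import *
import cv2
for n in("side","top"):
    cv2.imwrite(f"pics/{n}0.png",get_image(n)); print(n,get_calibration(n))
print(state())
E
```

```text
side {'intrinsics': array([[468.43865329,   0.        , 254.41498504],
       [  0.        , 468.43865329, 185.32919384],
       [  0.        ,   0.        ,   1.        ]]), 'xyz': array([ -75.14859495, 1196.50521128, 1230.60685041]), 'orientation': array([-0.21339977, -0.11006203,  0.41557884,  0.87729192])}
top {'intrinsics': array([[347.51705919,   0.        , 257.04216635],
       [  0.        , 347.51705919, 190.41680664],
       [  0.        ,   0.        ,   1.        ]]), 'xyz': array([ 525.47765983,  -55.89218923, 1129.15809494]), 'orientation': array([ 0.70870974,  0.02797523, -0.03263864, -0.70418933])}
{'time_s': 0.1, 'joint_pos': array([-1.40650181,  0.59207608,  0.0483252 ,  1.60969506, -0.03332057,
        0.94273885, -0.03369221]), 'joint_velocities': array([ 0.00189254, -0.00169116,  0.00034639, -0.0032368 ,  0.00038856,
        0.00184105, -0.00068206]), 'effort': array([ 4.76175701e-03, -5.49995148e+01,  1.55332681e+00, -1.98824733e+01,
        9.71849891e-03,  3.84092637e-03,  6.15987730e-06]), 'eef_pos': array([184.64281269, 700.30714908, 230.2203028 ]), 'tcp_rot': array([-7.86930113e-05,  1.28511498e-01,  9.91707457e-01, -1.05293149e-03]), 'force': array([-0.42495836, -0.10820787,  0.08740188]), 'wrist_torque': array([-0.00459984,  0.02695972,  0.00511535]), 'grip_force': 0.0, 'opening': 0.995650228011715}
```

View pics/top0.png

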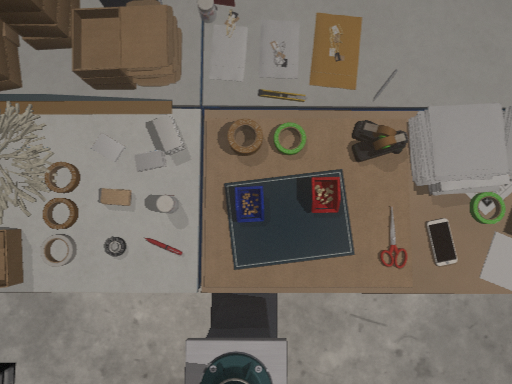

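View pics/side0.png

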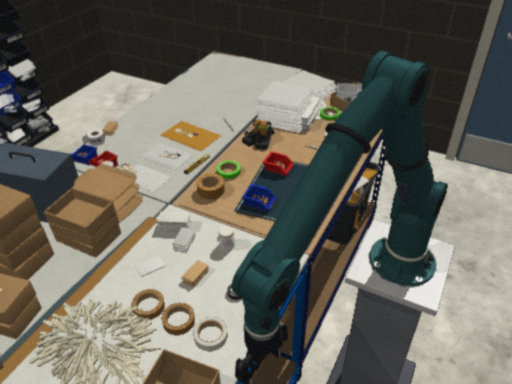

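The top view shows the tags at (115,197), jar lid (165,204), tape (115,245), marker (163,245), blue bin (250,204), red bin (326,195) and mat corners around (227,185)-(353,253). The side view shows the arm hiding the near bench.

```bash
cat > h.py <<'E'
import numpy as np, cv2
from station import *
from scipy.spatial.transform import Rotation as R
def cam(n):
    c=get_calibration(n); q=c["orientation"]
    return c["intrinsics"],c["xyz"],R.from_quat(np.r_[q[1:],q[0]]).as_matrix()@np.diag([1,-1,-1])
def proj(n,P):
    K,t,M=cam(n); p=(np.atleast_2d(P)-t)@M@K.T; return p[:,:2]/p[:,2:]
def unproj(n,uv,z):
    K,t,M=cam(n); uv=np.atleast_2d(uv)
    d=np.c_[uv,np.ones(len(uv))]@np.linalg.inv(K).T@M.T
    return t+d*((z-t[2])/d[:,2])[:,None]
def shot(n,name):
    im=get_image(n); cv2.imwrite(f"pics/{name}.png",im); return im
E
python3 - <<'E'
import cv2,numpy as np
im=cv2.imread("pics/top0.png")
a=cv2.resize(im[180:265,85:195],None,fx=5,fy=5,interpolation=2)
b=cv2.resize(im[160:275,215:365],None,fx=5,fy=5,interpolation=2)
cv2.imwrite("pics/a.png",a);cv2.imwrite("pics/b.png",b)
E
```

```text
(no output)
```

View pics/a.png

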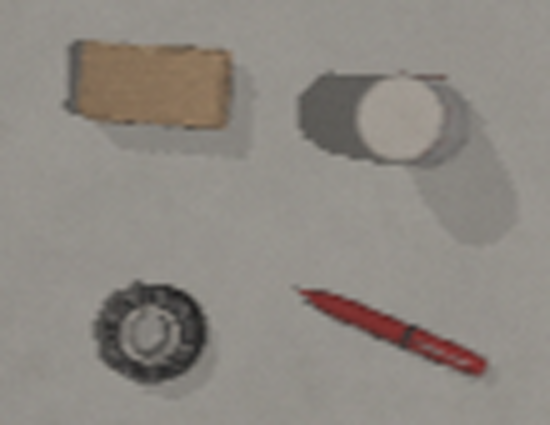

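View pics/b.png

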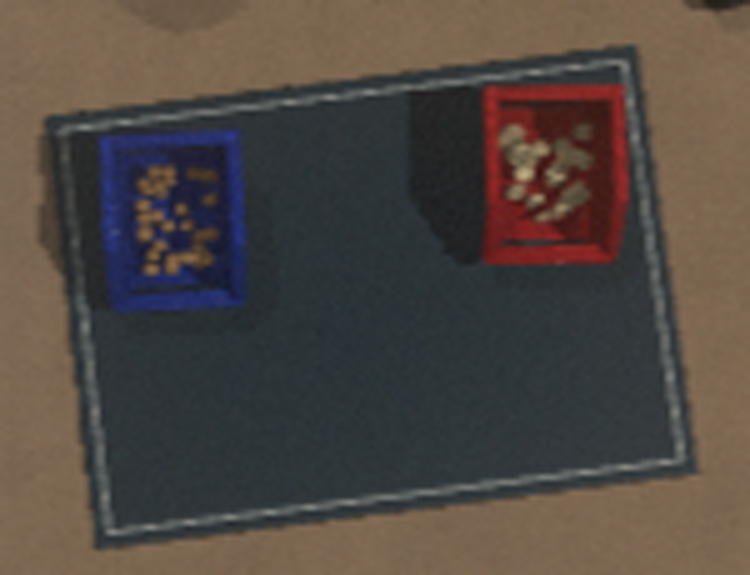

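```bash
cat > fit.py <<'E'
from h import *
from scipy.optimize import minimize, least_squares
im=cv2.imread("pics/top0.png"); sd=cv2.imread("pics/side0.png")
full=lambda uv,o:(np.array(uv,float)+.5)/5-.5+np.array(o)
def place(p,L,z=0):
    c,s=np.cos(p[2]),np.sin(p[2]); L=np.array(L,float)
    return np.c_[p[0]+c*L[:,0]-s*L[:,1],p[1]+s*L[:,0]+c*L[:,1],L[:,2]+z]
# mat
mc=full([(47,117),(635,47),(695,470),(97,548)],(215,160))
L=[(140,195,3),(140,-195,3),(-140,-195,3),(-140,195,3)]
r=least_squares(lambda p:(proj("top",place(p,L))-mc).ravel(),[600,-100,0]); mat=r.x
print("mat",mat.round(3),"res px",np.abs(r.fun).max().round(2))
for n,y in(("blue",120),("red",-120),("mid",0)): print(n,"nominal",place(mat,[(60,y,3)]).round(1))
def hullmask(n,P):
    h=cv2.convexHull((proj(n,P)*1).astype(np.float32))[:,0]
    m=np.zeros((384*4,512*4),np.uint8)
    cv2.fillConvexPoly(m,np.round(((h+.5)*4-.5)*16).astype(np.int32),255,shift=4)
    return cv2.resize(m,(512,384),interpolation=cv2.INTER_AREA)/255.
def bin_(p,h,xs):
    L=[(x,y,0) for x in(-56,55) for y in(-44,44)]+[(x,y,52) for x in(xs,55) for y in(-44,44)]+[(-56,y,h) for y in(-44,44)]
    return place(p,L,3)
def cmask(i,ch,roi):
    i=i.astype(float); o=np.delete(i,ch,2).max(2); m=(i[:,:,ch]>1.8*o+8).astype(np.uint8)
    z=np.zeros_like(m); a,b,c,d=roi; z[b:d,a:c]=m[b:d,a:c]
    k,_=cv2.findContours(z,0,2); z[:]=0; cv2.fillConvexPoly(z,cv2.convexHull(np.vstack([q for q in k if cv2.contourArea(q)>3])),1); return z
T={"blue":(cmask(im,0,(225,175,275,230)),cmask(sd,0,(235,180,280,218))),
   "red":(cmask(im,2,(300,170,350,220)),cmask(sd,2,(258,148,300,180)))}
for n,y in(("blue",120),("red",-120)):
    p0=np.r_[place(mat,[(60,y,3)])[0,:2],mat[2],25,0]
    for both in(0,1):
        f=lambda q:np.abs(hullmask("top",bin_(q[:3],q[3],q[4]))-T[n][0]).sum()+(both*np.abs(hullmask("side",bin_(q[:3],q[3],q[4]))-T[n][1]).sum())
        s=np.vstack([p0]+[p0+d for d in np.diag([6,6,.08,8,20])])
        r=minimize(f,p0,method="Nelder-Mead",options=dict(initial_simplex=s,maxiter=400))
        print(n,both,r.x.round(3),r.fun.round(1),"area",T[n][0].sum())
# bench objects
lid=full([(400,119)],(85,180)); print("jar",unproj("top",lid,79).round(1))
tp=full([(152,332)],(85,180)); print("tape",unproj("top",tp,15).round(1))
m=cmask(im,2,(140,235,190,262)); k,_=cv2.findContours(m,0,2)
e=unproj("top",full([(297,289),(487,367)],(85,180)),12); print("marker",e.mean(0).round(1),"axis yaw",np.arctan2(*(e[0]-e[1])[1::-1]),np.linalg.norm(e[0]-e[1]))
t=unproj("top",full([(78,40),(231,50),(226,129),(75,115)],(85,180)),32)
print("tags",t.round(1),t.mean(0).round(1), np.arctan2(*((t[0]+t[3]-t[1]-t[2])[1::-1])))
E
python3 fit.py
```

```text
mat [ 5.32818e+02 -1.65010e+02  1.29000e-01] res px 0.73
blue nominal [[576.9 -38.3   3. ]]
red nominal [[ 607.7 -276.3    3. ]]
mid nominal [[ 592.3 -157.3    3. ]]
blue 0 [ 5.77383e+02 -3.87590e+01  3.90000e-02  9.84300e+00  3.83480e+01] 42.9 area 988
blue 1 [ 5.77306e+02 -3.97590e+01  7.30000e-02  2.97270e+01 -3.22700e+00] 207.7 area 988
red 0 [ 6.08089e+02 -2.79447e+02 -5.00000e-03  3.16380e+01  1.87660e+01] 71.4 area 1037
red 1 [ 6.08514e+02 -2.81804e+02  9.00000e-03  2.08050e+01  3.55010e+01] 147.5 area 1037
jar [[574.6 216.2  79. ]]
tape [[441.7 385.6  15. ]]
marker [444.8 234.9  12. ] axis yaw 1.1929894062846664 131.21890914714618
tags [[625.4 433.   32. ]
 [619.7 336.3  32. ]
 [569.8 337.6  32. ]
 [578.  432.8  32. ]] [598.2 384.9  32. ] 1.4984622599385757
```

{"op": "move_arm", "data": {
  "steps": [
    [[0,0,0],[0,0,8.5],0],
    [[0,0,0],[0,0,8.5],0],
    [[0,0,0],[0,0,8.5],0],
    [[0,0,0],[0,0,8.5],0],
    [[0,0,0],[0,0,8.5],0],
    [[0,0,0],[0,0,8.5],0],
    [[0,0,0],[0,0,8.5],0],
    [[0,0,0],[0,0,8.5],0],
    [[0,0,0],[0,0,7.2],0]
  ]
}}

```text
time_s: 1.0
eef_pos: [184.5, 700.6, 230.6]
tcp_rot: [0.0, 0.709, 0.705, -0.001]
force: [-0.2, -0.1, -0.7]
opening: 1.003
grip_force: 0.0
```

{"op": "move_arm", "data": {
  "newtons": 40,
  "steps": [
    [[-30,24,0],[0,0,0],0],
    [[-44,35,0],[0,0,0],0],
    [[-44,35,0],[0,0,0],0],
    [[-44,35,0],[0,0,0],0],
    [[-44,35,0],[0,0,0],0],
    [[-44,35,0],[0,0,0],0],
    [[-44,35,0],[0,0,0],0],
    [[-44,35,0],[0,0,0],0],
    [[-44,35,0],[0,0,0],0],
    [[-44,35,0],[0,0,0],0],
    [[-30,30,0],[0,0,0],0],
    [[0,0,0],[0,0,0],0]
  ]
}}

```text
time_s: 2.2
eef_pos: [524.3, 281.4, 231.9]
tcp_rot: [0.003, 0.711, 0.703, 0.0]
force: [-0.9, -0.7, 0.0]
opening: 1.0
grip_force: 0.0
```

{"op": "move_arm", "data": {
  "steps": [
    [[-22,17,20],[0,0,0],0],
    [[-22,17,20],[0,0,0],0],
    [[-22,17,20],[0,0,0],0],
    [[0,0,20],[0,0,0],0],
    [[0,0,20],[0,0,0],0],
    [[0,0,0],[0,0,0],0]
  ]
}}

```text
time_s: 2.8
eef_pos: [567.7, 222.7, 128.4]
tcp_rot: [-0.001, 0.707, 0.707, -0.003]
force: [-0.7, 0.6, 0.1]
opening: 1.0
grip_force: 0.0
```

```bash
python3 - <<'E'
from h import *
s=state();print(s['eef_pos'],s['joint_pos'],proj("top",s['eef_pos']))
a=shot("side","s1");b=shot("top","t1")
c=np.hstack([cv2.resize(a[180:330,130:290],(427,400)),cv2.resize(b[150:290,80:210],(371,400))]);cv2.imwrite("pics/c1.png",c)
E
```

```text
[567.66667428 222.702174   128.41332461] [-0.69734641  0.60840693  0.35817358  1.95711838 -0.34193926  0.64144114
 -0.11948204] [[157.82364686 204.95646669]]
```

View pics/c1.png

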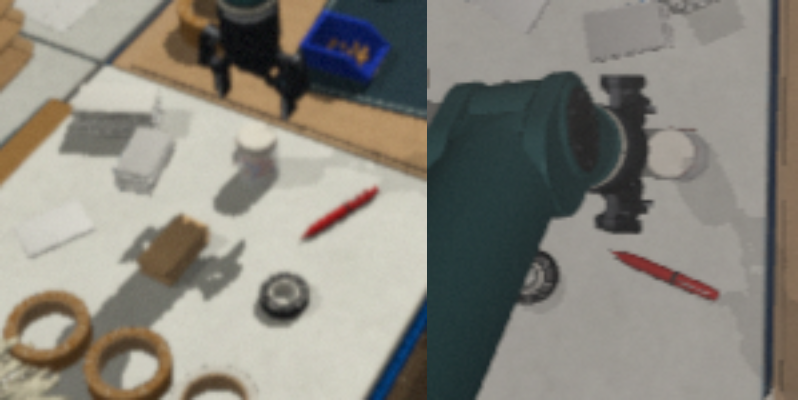

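The side view (left) shows all four objects clear; jar lid at side px (226,232). The gripper is over the jar's left edge in the top view. I'll triangulate quickly to confirm.

```bash
python3 - <<'E'
from h import *
S=lambda u,v:((u+.5)*160/427-.5+130,(v+.5)*150/400-.5+180)
for n,uv,z in(("jarlid",S(256,137),79),("jarlidL/R",S(236,139),79),("jarlidR",S(277,139),79),("tape",S(284,292),22),("tapehole",S(284,289),22),("mk0",S(303,238),10),("mk1",S(378,190),10),("tagtop back",S(178,216),32),("tagtop right",S(209,236),32),("tag left",S(140,252),32),("tagbottomof top",S(176,262),32)):
    print(n,unproj("side",uv,z).round(0)[0])
E
```

```text
jarlid [574. 219.  79.]
jarlidL/R [595. 234.  79.]
jarlidR [547. 210.  79.]
tape [441. 384.  22.]
tapehole [443. 380.  22.]
mk0 [467. 290.  10.]
mk1 [418. 173.  10.]
tagtop back [616. 347.  32.]
tagtop right [563. 357.  32.]
tag left [626. 418.  32.]
tagbottomof top [577. 411.  32.]
```

{"op": "move_arm", "data": {
  "steps": [
    [[-6,7,10],[0,0,0],0],
    [[0,0,20],[0,0,0],0],
    [[0,0,20],[0,0,0],0],
    [[0,0,20],[0,0,0],0],
    [[0,0,20],[0,0,0],0],
    [[0,0,15],[0,0,0],0],
    [[0,0,0],[0,0,0],0],
    [[0,0,0],[0,0,0],0.6],
    [[0,0,0],[0,0,0],0.6],
    [[0,0,0],[0,0,0],0.6],
    [[0,0,0],[0,0,0],0.6],
    [[0,0,0],[0,0,0],0.6]
  ]
}}

```text
time_s: 4.1
eef_pos: [578.1, 217.4, 27.6]
tcp_rot: [0.0, 0.707, 0.707, 0.001]
force: [-1.2, -1.4, 6.7]
opening: 0.644
grip_force: 42.9
```

{"op": "move_arm", "data": {
  "steps": [
    [[0,0,-15],[0,0,0],0.6],
    [[0,0,-30],[0,0,0],0.6],
    [[0,0,-30],[0,0,0],0.6],
    [[0,0,-30],[0,0,0],0.6],
    [[-10,0,-20],[0,0,0],0.6],
    [[-30,2,0],[0,0,0],0.6],
    [[-35,2,0],[0,0,0],0.6],
    [[-35,2,0],[0,0,0],0.6],
    [[-35,2,0],[0,0,0],0.6],
    [[-35,2,0],[0,0,0],0.6],
    [[-35,2,0],[0,0,0],0.6],
    [[-35,2,0],[0,0,0],0.6]
  ]
}}

```text
time_s: 5.3
eef_pos: [591.1, -34.3, 152.1]
tcp_rot: [0.0, 0.707, 0.707, 0.0]
force: [1.2, -0.2, -0.9]
opening: 0.643
grip_force: 42.7
```

{"op": "move_arm", "data": {
  "steps": [
    [[-35,0,0],[0,0,0],0.6],
    [[-35,0,0],[0,0,0],0.6],
    [[-30,0,0],[0,0,0],0.6],
    [[-15,0,0],[0,0,0],0.6],
    [[0,0,0],[0,0,0],0.6],
    [[0,0,0],[0,0,0],0.6]
  ]
}}

```text
time_s: 5.9
eef_pos: [591.4, -146.1, 151.3]
tcp_rot: [-0.001, 0.707, 0.708, 0.0]
force: [0.3, 0.5, -1.0]
opening: 0.643
grip_force: 42.7
```

{"op": "move_arm", "data": {
  "steps": [
    [[-6,1,20],[0,0,0],0.6],
    [[-5,0,25],[0,0,0],0.6],
    [[0,0,25],[0,0,0],0.6],
    [[0,0,20],[0,0,0],0.6],
    [[0,0,15],[0,0,0],0.6],
    [[0,0,10],[0,0,0],0.6],
    [[0,0,0],[0,0,0],0.6],
    [[0,0,0],[0,0,0],0.6]
  ]
}}

```text
time_s: 6.7
eef_pos: [593.0, -158.5, 36.7]
tcp_rot: [0.0, 0.707, 0.708, 0.0]
force: [0.0, 0.2, -1.6]
opening: 0.648
grip_force: 42.7
```

{"op": "move_arm", "data": {
  "steps": [
    [[1,-1,5],[0,0,0],0.6],
    [[0,0,3],[0,0,0],0.6],
    [[0,0,1],[0,0,0],0.6],
    [[0,0,0],[0,0,0],0.6]
  ]
}}

```text
time_s: 7.1
eef_pos: [591.4, -157.9, 27.3]
tcp_rot: [0.0, 0.707, 0.707, 0.0]
force: [-0.1, 0.3, -0.3]
opening: 0.646
grip_force: 42.7
```

{"op": "move_arm", "data": {
  "steps": [
    [[0,0,1],[0,0,0],0.6],
    [[0,0,0],[0,0,0],0.3],
    [[0,0,0],[0,0,0],0.15],
    [[0,0,0],[0,0,0],0],
    [[0,0,0],[0,0,0],0],
    [[0,0,-15],[0,0,0],0],
    [[0,0,-30],[0,0,0],0],
    [[0,0,-35],[0,0,0],0],
    [[15,0,-35],[0,0,0],0],
    [[30,0,0],[0,0,0],0],
    [[40,0,0],[0,0,0],0],
    [[40,0,0],[0,0,0],0]
  ]
}}

```text
time_s: 8.3
eef_pos: [591.7, -32.2, 143.1]
tcp_rot: [0.001, 0.708, 0.707, 0.001]
force: [0.1, 0.4, 0.1]
opening: 0.999
grip_force: 0.0
```

{"op": "move_arm", "data": {
  "steps": [
    [[40,0,0],[0,0,0.5],0],
    [[40,0,0],[0,0,0.5],0],
    [[40,0,0],[0,0,0.5],0],
    [[40,0,0],[0,0,0.5],0],
    [[40,0,0],[0,0,0.5],0],
    [[40,0,0],[0,0,0.5],0],
    [[40,0,0],[0,0,0.5],0],
    [[40,0,0],[0,0,0.5],0],
    [[40,0,0],[0,0,0],0],
    [[40,2,0],[0,0,0],0],
    [[20,4,0],[0,0,0],0],
    [[0,0,0],[0,0,0],0]
  ]
}}

```text
time_s: 9.5
eef_pos: [613.1, 392.1, 142.0]
tcp_rot: [-0.001, 0.729, 0.685, 0.002]
force: [-0.3, -0.2, 0.5]
opening: 1.002
grip_force: 0.0
```

```bash
python3 - <<'E'
from h import *
print(state()['eef_pos'])
b=shot("top","t2")
cv2.imwrite("pics/c2.png",cv2.resize(b[165:265,80:360],None,fx=2.85,fy=2.85,interpolation=2))
E
```

```text
[613.09059571 392.13541003 142.02243897]
```

View pics/c2.png

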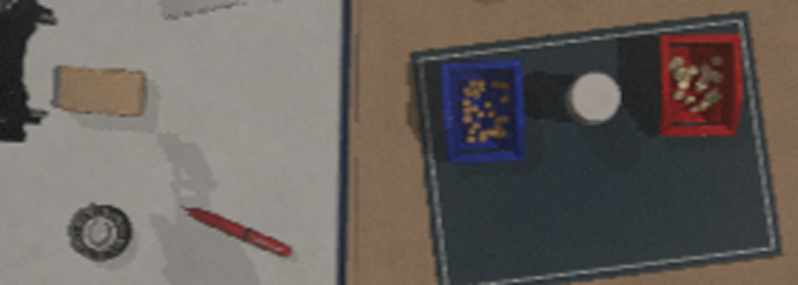

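Jar stands midway at crop (595,97); tag pack at crop (100,90) is clear, gripper just left of it.

{"op": "move_arm", "data": {
  "steps": [
    [[-8,-14,10],[0,0,0.5],0],
    [[0,0,25],[0,0,0],0],
    [[0,0,30],[0,0,0],0],
    [[0,0,30],[0,0,0],0],
    [[0,0,20],[0,0,0],0],
    [[0,0,15],[0,0,0],0],
    [[0,0,6],[0,0,0],0],
    [[0,0,0],[0,0,0],0],
    [[0,0,0],[0,0,0],0]
  ]
}}

```text
time_s: 10.45
eef_pos: [600.3, 379.4, 6.4]
tcp_rot: [0.0, 0.734, 0.679, 0.001]
force: [0.1, 0.5, 0.6]
opening: 1.0
grip_force: 0.0
```

{"op": "move_arm", "data": {
  "steps": [
    [[5,-1,0],[0,0,0],0],
    [[0,0,0],[0,0,0],0],
    [[0,0,0],[0,0,0],0.65],
    [[0,0,0],[0,0,0],0.65],
    [[0,0,0],[0,0,0],0.65],
    [[0,0,0],[0,0,0],0.65],
    [[0,0,0],[0,0,0],0.65]
  ]
}}

```text
time_s: 11.15
eef_pos: [599.2, 384.4, 5.9]
tcp_rot: [0.0, 0.734, 0.679, 0.0]
force: [1.2, 0.6, 3.8]
opening: 0.595
grip_force: 42.9
```

{"op": "move_arm", "data": {
  "steps": [
    [[0,0,-15],[0,0,-1],0.65],
    [[0,0,-30],[0,0,-2],0.65],
    [[0,0,-35],[0,0,-2],0.65],
    [[-10,0,-35],[0,0,0],0.65],
    [[-30,-7,-10],[0,0,0],0.65],
    [[-40,-8,0],[0,0,0],0.65],
    [[-40,-8,0],[0,0,0],0.65],
    [[-40,-8,0],[0,0,0],0.65],
    [[-40,-8,0],[0,0,0],0.65],
    [[-40,-8,0],[0,0,0],0.65],
    [[-40,-8,0],[0,0,0],0.65],
    [[-40,-8,0],[0,0,0],0.65]
  ]
}}

```text
time_s: 12.35
eef_pos: [538.0, 62.0, 130.9]
tcp_rot: [0.0, 0.704, 0.711, 0.0]
force: [0.4, 0.1, -1.9]
opening: 0.597
grip_force: 42.4
```

{"op": "move_arm", "data": {
  "steps": [
    [[-40,-8,0],[0,0,0],0.65],
    [[-40,-8,0],[0,0,0],0.65],
    [[-40,-8,0],[0,0,0],0.65],
    [[-40,-8,0],[0,0,0],0.65],
    [[-40,-8,0],[0,0,0],0.65],
    [[-40,-8,0],[0,0,0],0.65],
    [[-35,-8,0],[0,0,0],0.65],
    [[-20,0,0],[0,0,0],0.65],
    [[0,0,0],[0,0,0],0.65],
    [[0,0,0],[0,0,0],0.65]
  ]
}}

```text
time_s: 13.35
eef_pos: [485.1, -231.7, 130.6]
tcp_rot: [-0.0, 0.704, 0.71, 0.0]
force: [0.2, 1.0, -1.3]
opening: 0.597
grip_force: 42.4
```

{"op": "move_arm", "data": {
  "steps": [
    [[-25,-5,0],[0,0,0],0.65],
    [[-22,-5,20],[0,0,0],0.65],
    [[0,0,25],[0,0,0],0.65],
    [[0,0,25],[0,0,0],0.65],
    [[0,0,20],[0,0,0],0.65],
    [[0,0,15],[0,0,0],0.65],
    [[0,0,10],[0,0,0],0.65],
    [[0,0,0],[0,0,0],0.65],
    [[0,0,0],[0,0,0],0.65]
  ]
}}

```text
time_s: 14.25
eef_pos: [476.3, -278.6, 15.7]
tcp_rot: [0.0, 0.704, 0.711, 0.0]
force: [0.4, 0.7, -1.2]
opening: 0.59
grip_force: 42.4
```

```bash
python3 - <<'E'
from h import *
b=shot("top","t3")
cv2.imwrite("pics/c3.png",cv2.resize(b[160:275,215:365],None,fx=5,fy=5,interpolation=2))
E
```

```text
(no output)
```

View pics/c3.png

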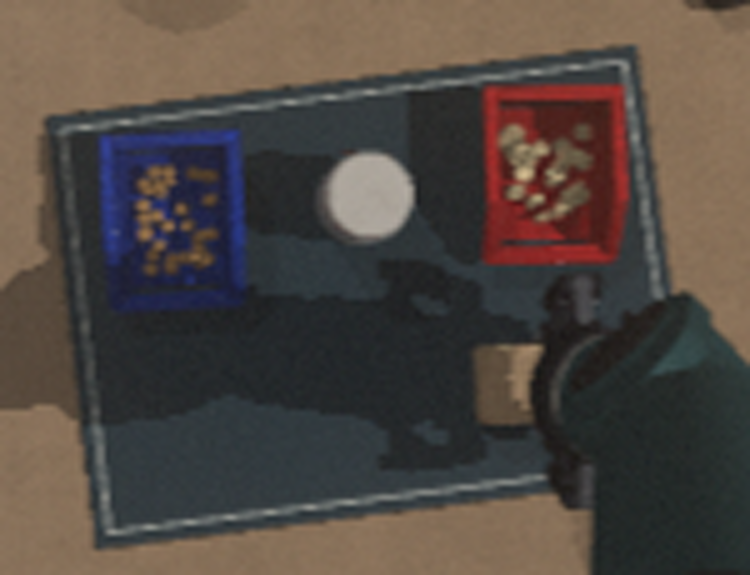

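The tags hang over the mat at crop (505,385), about 5 cm in front of the red lip (row 264); jar lid at (370,197). Lowering.

{"op": "move_arm", "data": {
  "steps": [
    [[0,0,6],[0,0,0],0.65],
    [[0,0,3],[0,0,0],0.65],
    [[0,0,1.5],[0,0,0],0.65],
    [[0,0,0],[0,0,0],0.65],
    [[0,0,0],[0,0,0],0.65]
  ]
}}

```text
time_s: 14.8
eef_pos: [475.9, -279.0, 4.9]
tcp_rot: [0.0, 0.704, 0.71, 0.0]
force: [1.2, 0.4, -0.6]
opening: 0.589
grip_force: 42.4
```

{"op": "move_arm", "data": {
  "steps": [
    [[0,0,0.5],[0,0,0],0.4],
    [[0,0,0],[0,0,0],0.2],
    [[0,0,0],[0,0,0],0],
    [[0,0,0],[0,0,0],0],
    [[0,0,0],[0,0,0],0],
    [[0,0,-15],[0,0,0],0],
    [[0,0,-30],[0,0,0],0],
    [[0,0,-35],[0,0,0],0],
    [[20,0,-35],[0,0,0],0],
    [[40,-2,0],[0,0,0],0],
    [[40,-2,0],[0,0,0],0],
    [[40,-2,0],[0,0,0],0]
  ]
}}

```text
time_s: 16.0
eef_pos: [468.8, -137.8, 120.8]
tcp_rot: [0.001, 0.704, 0.71, 0.001]
force: [0.7, 0.2, -0.1]
opening: 1.0
grip_force: 0.0
```

{"op": "move_arm", "data": {
  "steps": [
    [[40,-2,0],[0,0,0],0],
    [[40,-2,0],[0,0,0],0],
    [[40,-2,0],[0,0,0],0],
    [[40,-2,0],[0,0,0],0],
    [[40,-2,0],[0,0,0],0],
    [[40,-2,0],[0,0,0],0],
    [[40,-2,0],[0,0,0],0],
    [[40,-2,0],[0,0,0],0],
    [[20,0,0],[0,0,7.4],0],
    [[0,0,0],[0,0,7.4],0],
    [[0,0,0],[0,0,7.4],0],
    [[0,0,0],[0,0,0],0]
  ]
}}

```text
time_s: 17.2
eef_pos: [449.3, 201.4, 120.0]
tcp_rot: [0.0, 0.827, 0.562, 0.0]
force: [0.4, 0.4, 0.0]
opening: 0.999
grip_force: 0.0
```

{"op": "move_arm", "data": {
  "steps": [
    [[14,-8,10],[0,0,0],0],
    [[14,-9,20],[0,0,0],0],
    [[0,0,20],[0,0,0],0],
    [[0,0,20],[0,0,0],0],
    [[0,0,0],[0,0,0],0],
    [[0,0,0],[0,0,0],0]
  ]
}}

```text
time_s: 17.8
eef_pos: [443.7, 233.5, 49.1]
tcp_rot: [-0.0, 0.827, 0.562, -0.0]
force: [0.0, 0.5, 0.4]
opening: 0.999
grip_force: 0.0
```

```bash
python3 - <<'E'
from h import *
print(state()['eef_pos'])
b=shot("top","t4");a=shot("side","s4")
c=np.vstack([cv2.resize(b[160:275,130:365],None,fx=3,fy=3,interpolation=2)])
d=cv2.resize(a[230:290,190:340],(705,282),interpolation=2)[:,:705]
cv2.imwrite("pics/c4.png",np.vstack([c,d])[:600])
E
```

```text
[443.6910784  233.50369979  49.11066136]
```

View pics/c4.png

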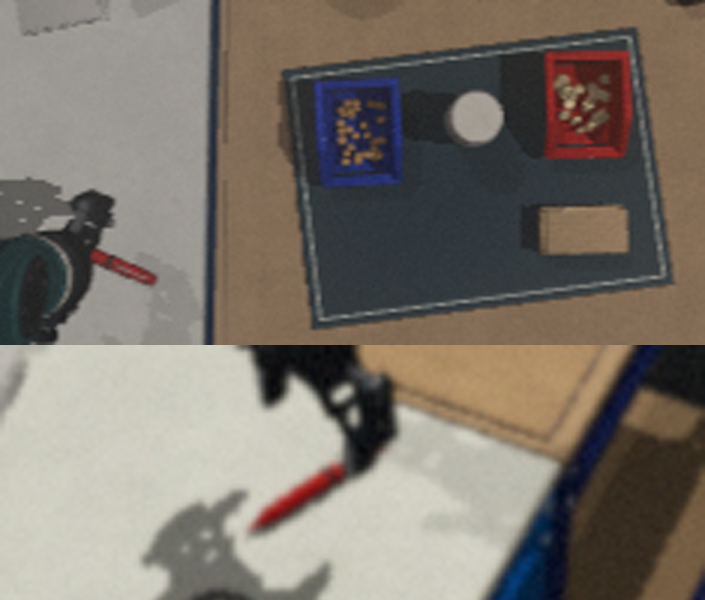

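The tag pack is set on the mat in front of the red bin at crop (583,230); the gripper straddles the marker near its middle. Descend and grip.

{"op": "move_arm", "data": {
  "newtons": 30,
  "steps": [
    [[0,0,15],[0,0,0],0],
    [[0,0,15],[0,0,0],0],
    [[0,0,11],[0,0,0],0],
    [[0,0,0],[0,0,0],0],
    [[0,0,0],[0,0,0],0.5],
    [[0,0,0],[0,0,0],0.9],
    [[0,0,0],[0,0,0],1],
    [[0,0,0],[0,0,0],1],
    [[0,0,0],[0,0,0],1],
    [[0,0,0],[0,0,0],1],
    [[0,0,0],[0,0,0],1]
  ]
}}

```text
time_s: 19.0
eef_pos: [444.2, 233.3, 8.7]
tcp_rot: [-0.0, 0.827, 0.562, 0.0]
force: [0.2, 0.1, 5.0]
opening: 0.159
grip_force: 30.4
```

{"op": "move_arm", "data": {
  "steps": [
    [[0,0,-15],[0,0,0],1],
    [[0,0,-30],[0,0,-8.2],1],
    [[0,0,-30],[0,0,-8.3],1],
    [[0,0,-25],[0,0,-8.3],1],
    [[-20,0,0],[0,0,0],1],
    [[-40,0,0],[0,0,0],1],
    [[-40,0,0],[0,0,0],1],
    [[-40,0,0],[0,0,0],1],
    [[-40,0,0],[0,0,0],1],
    [[-40,0,0],[0,0,0],1],
    [[-30,0,0],[0,0,0],1],
    [[0,0,0],[0,0,0],1]
  ]
}}

```text
time_s: 20.2
eef_pos: [457.5, -21.5, 108.5]
tcp_rot: [0.001, 0.691, 0.723, -0.001]
force: [-0.5, 0.5, -0.2]
opening: 0.159
grip_force: 29.7
```

```bash
python3 - <<'E'
from h import *
im=[cv2.imread(f"pics/{n}.png").astype(float) for n in("t2","t4")]
im=np.mean(im,0)
for n,ch,(a,b,c,d),z in(("blue",0,(228,180,272,228),30),("red",2,(302,170,348,220),30)):
    o=np.delete(im,ch,2).max(2); sat=cv2.GaussianBlur(im[:,:,ch]-o,(0,0),.7)
    u8=cv2.resize(sat[b:d,a:c],None,fx=8,fy=8,interpolation=1)
    m=(u8>sat[b:d,a:c].max()*.4).astype(np.uint8)
    f=lambda p:(p+.5)/8-.5
    H,W=m.shape
    def fit(axis,rev):
        P=[]
        for i in range(m.shape[axis]):
            l=m[:,i] if axis else m[i]
            k=np.flatnonzero(l)
            if len(k): P.append((i,k[-1] if rev else k[0]))
        P=np.array(P); q=len(P)//6; P=P[q:-q]
        k=np.polyfit(P[:,0],P[:,1],1)
        r=P[:,1]-np.polyval(k,P[:,0]); P=P[abs(r)<6]; k=np.polyfit(P[:,0],P[:,1],1)
        x=P[[0,-1],0]; y=np.polyval(k,x); uv=np.c_[x,y] if axis else np.c_[y,x]
        return f(uv)+[a,b]
    for nm,ax,rev,z in(("back",1,0,55),("front",1,1,20),("left",0,0,25),("right",0,1,25)):
        w=unproj("top",fit(ax,rev),z); dl=w[0]-w[1]
        yaw=np.arctan2(-dl[0],dl[1]) if ax else np.arctan2(dl[1],dl[0])
        print(n,nm,w.mean(0).round(1),yaw.round(3))
E
```

```text
blue back [631.8 -37.8  55. ] 0.065
blue front [521.2 -38.2  20. ] 0.048
blue left [577.9   7.1  25. ] 0.087
blue right [578.5 -83.7  25. ] 0.027
red back [ 662.7 -276.6   55. ] 0.024
red front [ 552.3 -282.6   20. ] 0.019
red left [ 608.8 -236.8   25. ] 0.023
red right [ 610.8 -327.4   25. ] -0.029
```

{"op": "move_arm", "data": {
  "steps": [
    [[-12,2,10],[0,0,-0.6],1],
    [[-11,3,20],[0,0,0],1],
    [[0,0,20],[0,0,0],1],
    [[0,0,20],[0,0,0],1],
    [[0,0,12],[0,0,0],1],
    [[0,0,8],[0,0,0],1],
    [[0,0,0],[0,0,0],1],
    [[0,0,0],[0,0,0],1]
  ]
}}

```text
time_s: 21.0
eef_pos: [464.2, -38.9, 18.6]
tcp_rot: [0.0, 0.684, 0.73, 0.0]
force: [-0.2, -0.3, -0.8]
opening: 0.157
grip_force: 29.7
```

{"op": "move_arm", "data": {
  "steps": [
    [[-6,-0.5,0],[0,0,0.4],1],
    [[0,0,0],[0,0,0],1],
    [[0,0,0],[0,0,0],1]
  ]
}}

```text
time_s: 21.3
eef_pos: [464.2, -45.5, 18.8]
tcp_rot: [0.0, 0.687, 0.727, 0.0]
force: [-0.1, 0.8, 0.0]
opening: 0.156
grip_force: 29.7
```

```bash
python3 - <<'E'
from h import *
print(state()['eef_pos'])
b=shot("top","t5")
cv2.imwrite("pics/c5.png",cv2.resize(b[160:275,215:365],None,fx=5,fy=5,interpolation=2))
E
```

```text
[464.17667234 -45.50061179  18.82170988]
```

View pics/c5.png

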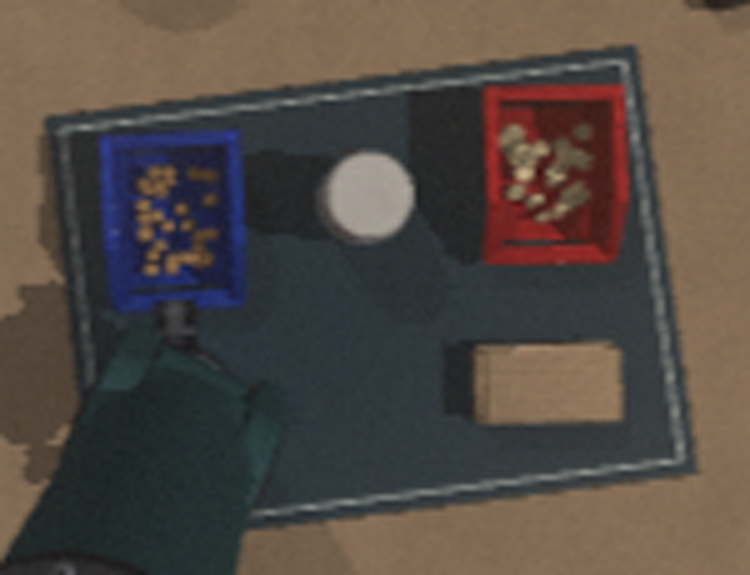

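{"op": "move_arm", "data": {
  "steps": [
    [[0,0,6],[0,0,0],1],
    [[0,0,3],[0,0,0],1],
    [[0,0,1.5],[0,0,0],1],
    [[0,0,0],[0,0,0],1],
    [[0,0,0],[0,0,0],1]
  ]
}}

```text
time_s: 21.85
eef_pos: [463.7, -45.0, 7.8]
tcp_rot: [-0.0, 0.686, 0.727, -0.0]
force: [0.1, 0.2, 3.3]
opening: 0.156
grip_force: 30.1
```

{"op": "move_arm", "data": {
  "newtons": 40,
  "steps": [
    [[0,0,0],[0,0,0],0.75],
    [[0,0,0],[0,0,0],0.65],
    [[0,0,0],[0,0,0],0.65],
    [[0,0,0],[0,0,0],0.65],
    [[0,0,-15],[0,0,0],0.65],
    [[0,0,-25],[0,0,0],0.65],
    [[0,0,-30],[0,0,0],0.65],
    [[0,0,-30],[0,0,0],0.4],
    [[20,0,0],[0,0,0],0],
    [[40,0,0],[0,0,0],0],
    [[40,0,0],[0,0,0],0],
    [[40,0,0],[0,0,0],0]
  ]
}}

```text
time_s: 23.05
eef_pos: [455.6, 95.9, 108.0]
tcp_rot: [0.0, 0.687, 0.727, 0.0]
force: [0.7, 0.5, -0.1]
opening: 1.003
grip_force: 0.0
```

{"op": "move_arm", "data": {
  "steps": [
    [[40,0,0],[0,0,0],0],
    [[40,0,0],[0,0,0],0],
    [[40,0,0],[0,0,0],0],
    [[40,0,0],[0,0,0],0],
    [[40,0,0],[0,0,0],0],
    [[40,0,0],[0,0,0],0],
    [[30,0,0],[0,0,0],0],
    [[0,0,0],[0,0,0],0]
  ]
}}

```text
time_s: 23.85
eef_pos: [438.8, 370.9, 107.5]
tcp_rot: [-0.001, 0.683, 0.73, 0.002]
force: [-1.0, 0.8, -0.4]
opening: 1.001
grip_force: 0.0
```

```bash
python3 - <<'E'
from h import *
print(state()['eef_pos'])
b=shot("top","t6")
cv2.imwrite("pics/c6.png",cv2.resize(b[160:275,215:365],None,fx=5,fy=5,interpolation=2))
E
```

```text
[438.76442449 370.8500881  107.45555385]
```

View pics/c6.png

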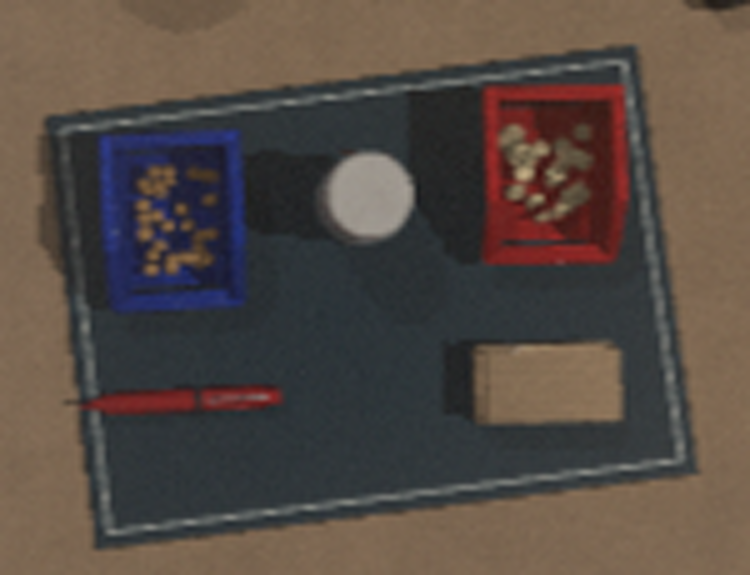

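Marker lies at crop (181,399), centred on the blue bin with about 5 cm gap; tags at (548,384). Now the tape.

{"op": "move_arm", "data": {
  "steps": [
    [[14,4,10],[0,0,0],0],
    [[0,0,25],[0,0,0],0],
    [[0,0,25],[0,0,0],0],
    [[0,0,20],[0,0,0],0],
    [[0,0,12],[0,0,0],0],
    [[0,0,0],[0,0,0],0],
    [[0,0,0],[0,0,0],0]
  ]
}}

```text
time_s: 24.6
eef_pos: [443.8, 377.9, 15.9]
tcp_rot: [0.0, 0.687, 0.727, 0.0]
force: [-0.9, 0.6, 1.0]
opening: 1.003
grip_force: 0.0
```

```bash
python3 - <<'E'
from h import *
f=lambda *p:(np.array(p,float)+.5)/5-.5+[215,160]
print("tag top",unproj("top",f(548,384),31), "corners",unproj("top",[f(473,346),f(620,341),f(624,422),f(478,426)],31).round(1))
print("jar",unproj("top",f(370,197),78))
print("marker",unproj("top",[f(80,403),f(283,396)],12))
print(state()['eef_pos'])
a=shot("side","s7"); cv2.imwrite("pics/c7.png",cv2.resize(a[250:330,190:290],None,fx=5,fy=5,interpolation=2))
E
```

```text
tag top [[ 476.38293894 -274.6271267    31.        ]] corners [[ 499.8 -227.6   31. ]
 [ 503.5 -320.3   31. ]
 [ 453.  -322.1   31. ]
 [ 450.  -230.4   31. ]]
jar [[ 590.38184106 -158.38030617   78.        ]]
marker [[ 461.79014682   20.29267269   12.        ]
 [ 466.95669914 -109.07285464   12.        ]]
[443.8058342  377.92084742  15.88216818]
```

View pics/c7.png

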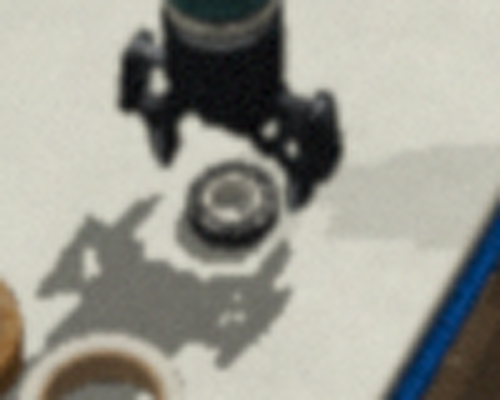

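The tape (crop (233,203)) sits a little toward +y of the finger line; shift 7 mm and lower.

{"op": "move_arm", "data": {
  "steps": [
    [[7,-1,5],[0,0,0],0],
    [[0,0,5],[0,0,0],0],
    [[0,0,4],[0,0,0],0],
    [[0,0,0],[0,0,0],0],
    [[0,0,0],[0,0,0],0.3],
    [[0,0,0],[0,0,0],0.5],
    [[0,0,0],[0,0,0],0.5],
    [[0,0,0],[0,0,0],0.5],
    [[0,0,0],[0,0,0],0.5]
  ]
}}

```text
time_s: 25.55
eef_pos: [442.0, 385.2, 2.3]
tcp_rot: [-0.0, 0.686, 0.727, 0.0]
force: [-1.3, -0.4, 5.7]
opening: 0.688
grip_force: 42.8
```

{"op": "move_arm", "data": {
  "steps": [
    [[0,0,-15],[0,0,0],0.5],
    [[0,0,-30],[0,0,0],0.5],
    [[0,0,-35],[0,0,0],0.5],
    [[-15,0,-35],[0,0,0],0.5],
    [[-30,0,0],[0,0,0],0.5],
    [[-40,0,0],[0,0,0],0.5],
    [[-40,0,0],[0,0,0],0.5],
    [[-40,0,0],[0,0,0],0.5],
    [[-40,0,0],[0,0,0],0.5],
    [[-40,0,0],[0,0,0],0.5],
    [[-40,0,0],[0,0,0],0.5],
    [[-40,0,0],[0,0,0],0.5]
  ]
}}

```text
time_s: 26.75
eef_pos: [460.9, 59.4, 117.5]
tcp_rot: [0.0, 0.686, 0.727, 0.0]
force: [1.0, -0.1, 0.1]
opening: 0.685
grip_force: 43.1
```

{"op": "move_arm", "data": {
  "steps": [
    [[-40,0,0],[0,0,0],0.5],
    [[-40,0,0],[0,0,0],0.5],
    [[-40,0,0],[0,0,0],0.5],
    [[-40,0,0],[0,0,0],0.5],
    [[-40,0,0],[0,0,0],0.5],
    [[-40,0,0],[0,0,0],0.5],
    [[-40,0,0],[0,0,0],0.5],
    [[-20,0,0],[0,0,0],0.5],
    [[0,0,0],[0,0,0],0.5],
    [[0,0,0],[0,0,0],0.5]
  ]
}}

```text
time_s: 27.75
eef_pos: [477.8, -238.4, 117.1]
tcp_rot: [-0.0, 0.687, 0.727, 0.0]
force: [0.3, 0.3, -1.0]
opening: 0.683
grip_force: 43.1
```

{"op": "move_arm", "data": {
  "steps": [
    [[-25,-2,0],[0,0,0],0.5],
    [[-15,-2,15],[0,0,0],0.5],
    [[0,0,25],[0,0,0],0.5],
    [[0,0,20],[0,0,0],0.5],
    [[0,0,12],[0,0,0],0.5],
    [[0,0,4],[0,0,0],0.5],
    [[0,0,0],[0,0,0],0.5],
    [[0,0,0],[0,0,0],0.5]
  ]
}}

```text
time_s: 28.55
eef_pos: [477.1, -278.6, 41.5]
tcp_rot: [0.001, 0.686, 0.728, 0.0]
force: [-0.2, 0.1, -0.7]
opening: 0.69
grip_force: 43.1
```

{"op": "move_arm", "data": {
  "steps": [
    [[0,-1,6],[0,0,0],0.5],
    [[0,0,3],[0,0,0],0.5],
    [[0,0,2],[0,0,0],0.5],
    [[0,0,0],[0,0,0],0.5],
    [[0,0,0],[0,0,0],0.5]
  ]
}}

```text
time_s: 29.05
eef_pos: [475.5, -278.9, 29.8]
tcp_rot: [-0.0, 0.686, 0.727, 0.0]
force: [0.1, -0.5, -0.5]
opening: 0.688
grip_force: 43.1
```

{"op": "move_arm", "data": {
  "steps": [
    [[0,0,0.8],[0,0,0],0.5],
    [[0,0,0],[0,0,0],0.25],
    [[0,0,0],[0,0,0],0.1],
    [[0,0,0],[0,0,0],0],
    [[0,0,0],[0,0,0],0],
    [[0,0,-15],[0,0,0],0],
    [[0,0,-30],[0,0,0],0],
    [[0,0,-35],[0,0,0],0],
    [[0,0,-40],[0,0,0],0],
    [[30,0,0],[0,0,0],0],
    [[40,0,0],[0,0,0],0],
    [[40,0,0],[0,0,0],0]
  ]
}}

```text
time_s: 30.25
eef_pos: [469.3, -168.4, 150.6]
tcp_rot: [0.001, 0.687, 0.727, 0.001]
force: [0.9, 0.4, 0.1]
opening: 0.997
grip_force: 0.0
```

{"op": "move_arm", "data": {
  "steps": [
    [[40,0,0],[0,0,0],0],
    [[40,0,0],[0,0,0],0],
    [[40,0,0],[0,0,0],0],
    [[40,0,0],[0,0,0],0],
    [[40,0,0],[0,0,0],0],
    [[40,0,0],[0,0,0],0],
    [[40,0,0],[0,0,0],0],
    [[40,0,0],[0,0,0],0],
    [[40,0,0],[0,0,0],0],
    [[20,0,0],[0,0,0],0],
    [[0,0,0],[0,0,0],0]
  ]
}}

```text
time_s: 31.35
eef_pos: [446.9, 214.6, 149.8]
tcp_rot: [-0.0, 0.684, 0.73, 0.001]
force: [-0.0, -0.7, 0.5]
opening: 0.999
grip_force: 0.0
```

```bash
python3 - <<'E'
from h import *
print(state()['eef_pos'])
b=shot("top","t8")
cv2.imwrite("pics/c8.png",cv2.resize(b[160:275,215:365],None,fx=5,fy=5,interpolation=2))
E
```

```text
[446.8879489  214.5689905  149.84735398]
```

View pics/c8.png

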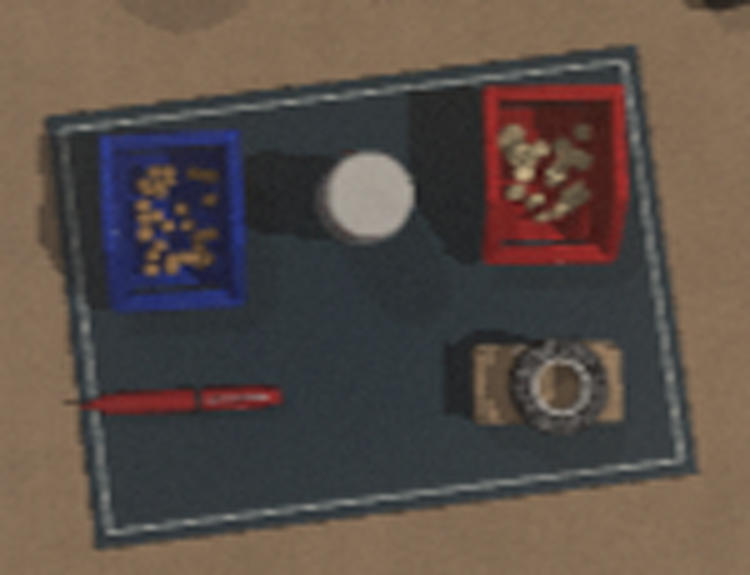

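```bash
python3 - <<'E'
from h import *
f=lambda *p:(np.array(p,float)+.5)/5-.5+[215,160]
print("tape c/L/R",unproj("top",[f(560,387),f(512,387),f(608,387)],46).round(1))
print("tag R edge",unproj("top",[f(623,384)],31).round(1),"L base edge",unproj("top",[f(474,386)],3).round(1))
print("front/back",unproj("top",[f(548,343),f(548,424)],31).round(1))
print("hole",unproj("top",[f(560,387)],49).round(1))
E
```

```text
tape c/L/R [[ 475.3 -279.1   46. ]
 [ 475.1 -249.3   46. ]
 [ 475.4 -308.8   46. ]]
tag R edge [[ 476.7 -321.8   31. ]] L base edge [[ 473.6 -232.5    3. ]]
front/back [[ 502.  -274.9   31. ]
 [ 451.5 -274.4   31. ]]
hole [[ 475.4 -278.4   49. ]]
```

The tape lies flat on the pack, within about 2 mm of its middle (crop (560,387)). The jar, marker, tags and bins are all where they should be.

```bash
python3 -c "
from station import *
print(hand_in())"
```

```text
the job is handed in; nothing more can be done
None
```

The order is set out as asked and handed in at about 31 s. On the last pictures everything measured within a few millimetres of its target. The bins had not shifted. I did not re-measure the two big rolls and the scissors, but the arm stayed clear of them.

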